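# Lock the bush: press the guarded clamp lever, then start

## Task

Reach down through the window in the white guard of the clamping fixture and press the clamp lever all the way down, without touching the guard, so that the locating pin drops into the bush. Then press the big round start button on the control box all the way in, let go of it and stay clear. Nothing is to be gripped or lifted: leave the bush and everything else standing where it is and touch neither of the two joysticks on the control box.

Things in the scene. Friction and masses are not known exactly. Their poses are not given: they have to be found in the camera images.
- fixture: Clamping fixture, fixed to the granite table: a steel base plate 190 mm (own x) x 340 mm (own y) x 14 mm thick. Origin at the centre of its underside, on the table. On its +y half stands the guard with the lever inside, on its -y half (own x 0, y -120 mm) stands the bush under a grey clamp tower 114 mm tall (a column at own x 60 mm with an arm over the bush); the guided steel pin standing through the arm reaches up to 140 mm above the table.
- guard: White sheet-metal hood around the lever, closed on all four sides, 180 mm (own x) x 215 mm (own y), its flat top 100 mm above the table, 4 mm thick, with one rectangular window. Origin and axes are those of the fixture. The hood covers own x -90 to 90 mm and y -50 to 165 mm. Any contact of the robot with it above 0.5 N fails.
- window (a point): Centre of the window in the guard's top, in the plane of the top face (100 mm above the table). The window is 80 mm along the fixture's x and 90 mm along its y; nothing else is in the opening but the lever's paddle below it. Axes as the fixture.
- lever_pad (a point): Centre of the top face of the lever's dark steel ribbed paddle, 44 mm (fixture x) x 42 mm (fixture y), which lies centred below the window. About 90 mm above the table with the lever up (10 mm below the guard's top), about 68 mm when fully down.
- lever (a joint): Angle of the clamp lever (rad): 0 fully up, 0.22 fully down at its stop. It starts between 0 and 0.04. It turns about an axis along the fixture's x, 100 mm from the paddle's centre towards the fixture's -y, so the paddle moves nearly straight down by 22 mm. Stiff: about 5 to 6 N at the paddle moves it, and it stays where it is left. It drives the locating pin down into the bush.
- control_box: White control box 170 x 170 x 60 mm, fixed to the table on the left or the right of the fixture. Origin at the centre of its underside. On its top: the round start button near the centre, two joysticks at own x 62 mm, y -55 and 55 mm (12 mm thick, up to 102 mm above the table), three small square keys at own x -65 mm.
- sticks: The two black joysticks of the control box, not to be touched. Origin and axes are those of the control box.
- start_top (a point): Centre of the top face of the start button: black, round, 34 mm across, in a grey housing on the control box, the only large round one. It is pressed straight down.
- start (a joint): Travel of the start button (m): 0 out, 0.006 fully pressed. Springs back when let go; about 5 N presses it fully.
- bush_mid (a point): Centre (half-way up) of the dark steel bush standing on the fixture's base plate below the pin: 40 mm outside, 25 mm bore, 50 mm tall. Loose.
- plug_mid (a point): Middle of a small steel plug gauge standing on the fixture's base plate in front of the bush: 16 mm shank, 22 mm head, 45 mm tall. Loose bystander.
- ball_stand_mid (a point): Middle of the black stand with a steel ball on top: 110 mm disc foot, 130 mm tall. Loose bystander, on the side of the fixture opposite to the control box.
- tall_bush_mid (a point): Middle of a steel bush 44 mm across and 85 mm tall. Loose bystander on the table.
- ring_gauge_mid (a point): Middle of a steel ring gauge 70 mm across and 22 mm tall. Loose bystander on the table.
- gauge_blocks_mid (a point): Middle of a set of gauge blocks 35 x 28 x 30 mm. Loose bystander on the table.
Not all that is in view belongs to the job. Leave any brown or red look-alike of the part that bears bush_mid alone.

How it is judged:
By the outcome, as a careful person would: the job done as asked, in the order asked, and still so for the second after the job is handed in, with the robot touching nothing.
It also fails if it takes over 45 s, if anything falls off the work surface, if the arm or the gripper's body presses on something with over 40 N, if the wrist force passes 120 N, or if a joint passes its speed limit or range.

## Robot

A 6-joint arm with a two-finger parallel gripper is mounted at the origin on the work surface. World frame = base frame: x ahead of the robot, y to its left, z up, the work surface at z = 0. Lengths are in m, angles in rad, forces in N, time in s.
With the tool pointing down it reaches from about 0.35 to 0.975 m from the base axis. Payload 7.1 kg.
Tool frame: the origin (TCP) lies midway between the tips of the shut fingers; the grasp point (between the pads) lies 19 mm behind it; z points along the fingers, x is the direction in which the jaws open and shut, and the axes are right-handed (so a half turn about z gives the same grasp; the last joint's range is limited). The gripper opens to 88 mm and grips with 3 to 60 N. Pads are 20 mm wide; open, the fingers measure 115 mm over their backs; the gripper's body (75 mm by 178 mm) begins 61 mm behind the grasp point.
Start: joints at [-0.019, 0.423, 1.63, -0, 1.089, -0.019], TCP at [0.625, 0, 0.187] pointing down, gripper open.
Joint ranges: [-3, 3], [-0.9, 2.11], [0.09, 2.58], [-1.31, 4.45], [0.11, 2.69], [-2.54, 2.54]. Speed limits (rad/s): [2.39, 2.39, 3.01, 3.14, 3.14, 3.14].

## Interface

Orientations are given as a unit quaternion [w, x, y, z].
In Python, from station import move_pose, movel, movej, command_gripper, wait, inverse_kinematics, read_camera, camera_info, MotionError, job_done, get_time, get_joint_pos, get_qvel, get_effort, get_tcp_pos, get_ee_rot, get_ft_force, get_ft_torque, get_grip_width gives the robot as it stands. Calls block until the motion is done:
- move_pose(position, orientation): joint-space move of the TCP to a pose.
- movel(position, frame=None, v=0.15, until_force=None): straight line of the TCP; frame=None keeps the orientation; v is the mean speed in m/s. With until_force (N) it stops when the force on the tool has changed by that much, and returns True; else False.
- movej(angles): joint-space move.
- command_gripper(opening): opening from 0.0 (shut) to 1.0 (fully open); the grip force is fixed at half the most; returns when the fingers have stopped.
- wait(seconds).
- inverse_kinematics(position, orientation): joint angles nearest the present ones, or None.
- read_camera(name): name is "scene" or "side" or "wrist"; returns the picture (480x640x3 uint8, red, green, blue); there is no depth.
- camera_info(name): a dict with "intrinsics" (3x3 intrinsics, pixels), "T" (4x4, takes a point from camera to world coordinates); the wrist camera has in their place "tool_from_camera" (4x4, takes a point from camera to tool coordinates, whose origin is the TCP and whose axes are the tool frame's). Camera axes: x right, y up, looking along -z (the intrinsics and any distortion apply to the point x, -y, -z); pixel columns grow to the right and rows downward; lengths in m; the calibration is good to about 2 mm. A picture is of the moment at which its call begins: read the wrist's pose just before it. camera_info takes no time and is no camera call.
A pose or a line that the arm cannot do raises MotionError and nothing moves.
- job_done(): hands the job in, once; it reports no verdict.
Readings, each from a call of its own:
- get_time(): time.
- get_joint_pos(): joint angles.
- get_qvel(): joint speeds.
- get_effort(): joint torques, N m.
- get_tcp_pos(): TCP position.
- get_ee_rot(): TCP orientation.
- get_ft_force(): force on the tool from outside, world axes, zero at the start.
- get_ft_torque(): the same for the moment, N m.
- get_grip_width(): opening from 0.0 (shut) to 1.0 (fully open).
Only numpy, scipy, OpenCV 4.12 (cv2) and the standard library are available. Lean on these libraries where they do the work, as an engineer would, in place of code of your own. Each camera call takes 0.05 s, during which the arm holds its last target. There are 200 camera calls.

## Working session

There is one attempt and no reset: what is moved stays moved. The work goes in short steps, each a Python script; the robot and the scene stay as the last script left them, time stands still between calls to the robot, and variables do not carry over. Pictures are saved under pics/ and viewed, on a budget of 10 in all, crops included, one or two more only if the job needs it, and the job is handed in when it is done.

```bash
mkdir -p pics; ls; python3 - <<'E'
from station import *
import cv2,numpy as np
for n in ["scene","side","wrist"]:
    im=read_camera(n); cv2.imwrite(f"pics/{n}0.png",im[:,:,::-1]); c=camera_info(n); print(n,{k:np.round(v,4).tolist() if not isinstance(v,str) else v for k,v in c.items()})
print(get_time(),get_tcp_pos(),get_ee_rot(),get_ft_force())
E
```

```text
pics
scene {'intrinsics': [[609.6754, 0.0, 321.0677], [0.0, 609.6754, 236.1152], [0.0, 0.0, 1.0]], 'T': [[-0.7321, -0.3919, 0.5571, 1.2674], [0.6809, -0.3967, 0.6157, 0.8358], [-0.0202, 0.8301, 0.5573, 0.853], [0.0, 0.0, 0.0, 1.0]]}
side {'intrinsics': [[578.0914, 0.0, 319.3563], [0.0, 578.0914, 234.6352], [0.0, 0.0, 1.0]], 'T': [[0.858, 0.3349, -0.3894, 0.0912], [-0.5134, 0.5819, -0.6307, -0.6989], [0.0154, 0.7411, 0.6713, 0.8352], [0.0, 0.0, 0.0, 1.0]]}
wrist {'intrinsics': [[341.6624, 0.0, 318.7197], [0.0, 341.6624, 238.0943], [0.0, 0.0, 1.0]], 'tool_from_camera': [[1.0, -0.0001, -0.0009, 0.0002], [-0.0003, -0.9675, -0.2527, -0.0691], [-0.0008, 0.2527, -0.9675, -0.1974], [0.0, 0.0, 0.0, 1.0]]}
0.15 [6.24541416e-01 3.63160966e-05 1.86566652e-01] [-8.12532638e-06  9.99999823e-01 -5.93486699e-06 -5.94257150e-04] [0.66132558 0.44342093 0.08002401]
```

View pics/scene0.png

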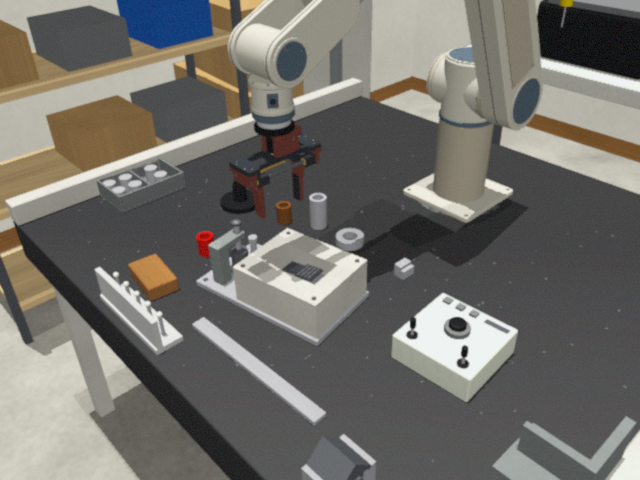

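View pics/side0.png

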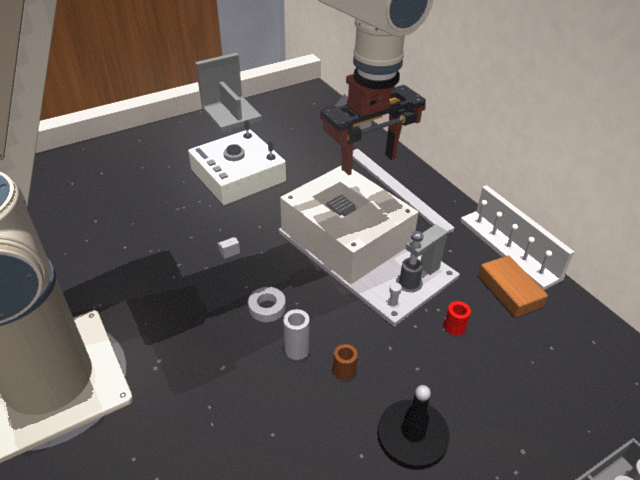

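The scene view shows the guard around (300,280), with the dark paddle at (303,271), and the control box at (455,345), with the round button at (457,326). The sticks are at (412,328) and (464,356). In the side view the paddle is at (341,205), the button at (234,152) and the bush at (411,272).

Possible mix-ups:
- **Button:** the three keys are square, and the sticks are at side (248,130) and (270,150). The only round one is at (234,152).
- **Bush:** the red one (457,318) and brown one (345,362) are look-alikes, so I leave them alone.

Next is a close crop to check.

```bash
cat > h.py <<'E'
from station import *
import cv2,numpy as np
def ray(n,px,pose=None):
    c=camera_info(n);K=np.array(c["intrinsics"])
    T=np.array(c["T"]) if n!="wrist" else pose@np.array(c["tool_from_camera"])
    d=np.array([(px[0]-K[0,2])/K[0,0],-(px[1]-K[1,2])/K[1,1],-1.])
    return T[:3,3],T[:3,:3]@d
def plane(n,px,z,pose=None):
    o,d=ray(n,px,pose);return o+d*(z-o[2])/d[2]
def tri(*rs):
    A=0;b=0
    for o,d in rs:
        d=d/np.linalg.norm(d);P=np.eye(3)-np.outer(d,d);A=A+P;b=b+P@o
    p=np.linalg.solve(A,b);return p,[np.linalg.norm(np.cross(p-o,d/np.linalg.norm(d)))for o,d in rs]
def proj(n,p,pose=None):
    c=camera_info(n);K=np.array(c["intrinsics"]);T=np.array(c["T"]) if n!="wrist" else pose@np.array(c["tool_from_camera"])
    q=np.linalg.inv(T)@np.r_[p,1];return (K@np.array([q[0]/-q[2],q[1]/q[2],1]))[:2]
def pose():
    from scipy.spatial.transform import Rotation as R
    q=np.array(get_ee_rot());T=np.eye(4);T[:3,:3]=R.from_quat(q[[1,2,3,0]]).as_matrix();T[:3,3]=get_tcp_pos();return T
E
python3 - <<'E'
from h import *
print('pad',tri(ray("scene",(303,271)),ray("side",(341,205))))
print('btn',tri(ray("scene",(457,325)),ray("side",(234,152))))
print('boxctr',plane("scene",(455,331),.06))
a=cv2.imread("pics/scene0.png")[215:345,190:375];b=cv2.imread("pics/side0.png")[160:295,270:465]
w=cv2.imread("pics/wrist0.png")
o=np.zeros((600,800,3),np.uint8)
a=cv2.resize(a,(400,281),interpolation=2);b=cv2.resize(b,(400,277),interpolation=2)
o[:281,:400]=a;o[:277,400:]=b;o[290:,200:613]=cv2.resize(w,(413,310),interpolation=3)
cv2.imwrite("pics/c1.png",o)
E
```

```text
pad (array([0.61315929, 0.05868744, 0.08569878]), [np.float64(0.003100877699643838), np.float64(0.003100877699643956)])
btn (array([0.50888966, 0.36900065, 0.06946841]), [np.float64(0.0024013847196233027), np.float64(0.002401384719623193)])
boxctr [0.51325974 0.37162567 0.06      ]
```

View pics/c1.png

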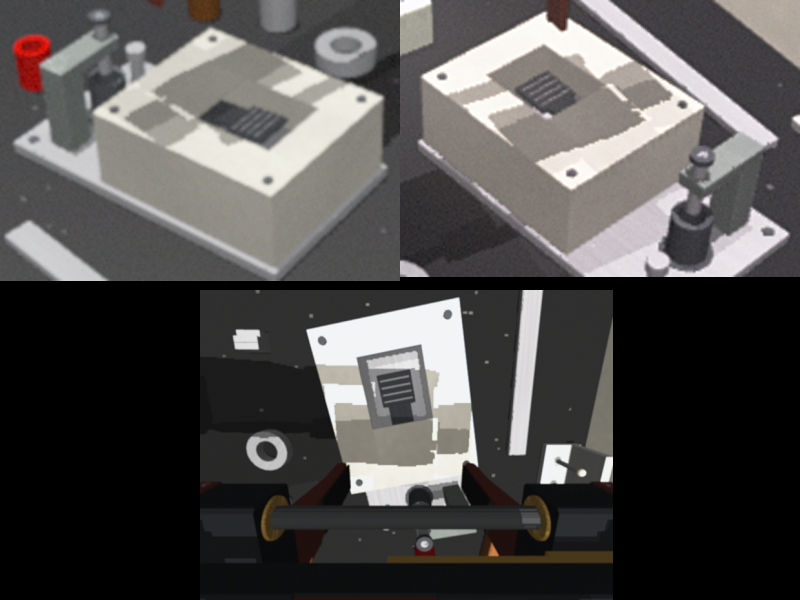

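The crop confirms it. In the wrist view the window's corners are near full-frame (245,105), (344,87), (360,195) and (268,215), with the ribbed paddle inside. The steel bush stands under the tower. I now compute the yaw and take an aligned second wrist view, with the fingers shut and clear of the line of sight.

```bash
python3 - <<'E'
from h import *
P=pose()
c=[plane("wrist",p,.1,P) for p in [(245,105),(344,87),(360,195),(268,215)]]
print(np.round(c,4)); print([np.linalg.norm(c[i]-c[(i+1)%4]) for i in range(4)])
m=np.mean(c,0);ey=(c[0]+c[1]-c[2]-c[3])[:2];ey/=np.linalg.norm(ey);yaw=np.arctan2(-ey[0],ey[1]);print('win',m,'yaw',yaw)
np.save('P0.npy',P)
command_gripper(0)
# tool down with x at yaw: q = qz(yaw)*[0,1,0,0]
q=[0,np.cos(yaw/2),np.sin(yaw/2),0]
t=np.r_[m[:2]-.075*ey,.24]
print(t); move_pose(t,q); wait(.3)
P=pose();np.save('P1.npy',P);im=read_camera("wrist")[:,:,::-1];cv2.imwrite("pics/w1.png",im);print(get_time(),P[:3,3])
E
```

```text
[[0.5673 0.1022 0.1   ]
 [0.6443 0.1152 0.1   ]
 [0.6592 0.032  0.1   ]
 [0.582  0.0151 0.1   ]]
[np.float64(0.0780406507051603), np.float64(0.08453006441755295), np.float64(0.07897241219773597), np.float64(0.0883369438444177)]
win [0.61321203 0.06614589 0.1       ] yaw 0.17197134429956637
[ 0.6260464  -0.00774781  0.24      ]
2.1667 [ 0.62530264 -0.0076234   0.23873747]
```

View pics/w1.png

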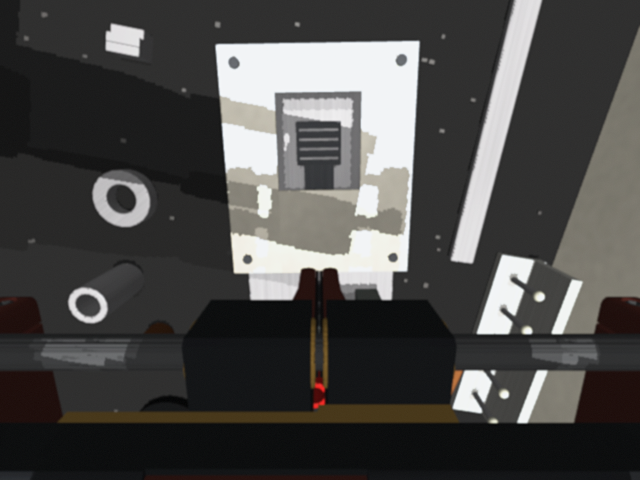

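The aligned view shows the window with corners at about (275,93), (361,92), (361,189) and (278,190). The paddle is at (297..341, 121..165) and square to the image, and the guard screws are at (234,62), (401,60), (393,257) and (248,259).

```bash
python3 - <<'E'
from h import *
P0=np.load('P0.npy');P=np.load('P1.npy')
c=[plane("wrist",p,.1,P) for p in [(275,93),(361,92),(361,189.5),(278,190)]]
print(np.round(c,4),[round(np.linalg.norm(c[i]-c[(i+1)%4]),4) for i in range(4)],np.mean(c,0))
s=[plane("wrist",p,.1,P) for p in [(234,62),(401,60),(393,257),(248,259)]]
ey=(s[0]+s[1]-s[2]-s[3])[:2];yaw=np.arctan2(-ey[0],ey[1]);print('screws',np.mean(s,0),yaw)
p1=[(297,121),(341,121),(341,165),(297,165)]
pc=np.mean([plane("wrist",p,.09,P) for p in p1],0);print('pad z.09',pc)
print(proj("wrist",pc,P),proj("scene",pc),proj("side",pc))
print('win corner heights', [np.round(tri(ray("wrist",a,P0),ray("wrist",b,P))[0],4).tolist() for a,b in zip([(245,105),(344,87),(360,195),(268,215)],[(275,93),(361,92),(361,189.5),(278,190)])])
# refine paddle from fixed views by dark mask
for n,(x0,y0,x1,y1) in dict(scene=(275,250,335,290),side=(320,185,365,222)).items():
    g=cv2.cvtColor(cv2.imread(f"pics/{n}0.png"),cv2.COLOR_BGR2GRAY)[y0:y1,x0:x1]
    k,l,st,ce=cv2.connectedComponentsWithStats((g<85).astype(np.uint8));i=1+np.argmax(st[1:,4]);print(n,st[i],ce[i]+[x0,y0])
B=[(457,325),(234,152)]
b,r=tri(ray("scene",B[0]),ray("side",B[1]));print('btn',b,r)
a1=cv2.imread("pics/scene0.png")[285:400,380:530];a2=cv2.imread("pics/side0.png")[110:205,175:300]
cv2.imwrite("pics/c2.png",np.hstack([cv2.resize(a1,(400,307),interpolation=2),cv2.resize(a2,(400,307),interpolation=2)]))
E
```

```text
[[0.5658 0.1024 0.1   ]
 [0.6432 0.1167 0.1   ]
 [0.6611 0.0296 0.1   ]
 [0.581  0.0152 0.1   ]] [np.float64(0.0787), np.float64(0.0889), np.float64(0.0814), np.float64(0.0885)] [0.61275496 0.06595355 0.1       ]
screws [0.61677725 0.04432602 0.1       ] 0.1879198200483579
pad z.09 [0.61303088 0.06565793 0.09      ]
[318.99798226 143.34448752] [306.68314161 270.58327955] [340.70691701 201.72127347]
win corner heights [[0.562, 0.1055, 0.0735], [0.6469, 0.1226, 0.0593], [0.6639, 0.0275, 0.0709], [0.5805, 0.0137, 0.0915]]
scene [  8  12  39  19 261] [299.44827586 270.35632184]
side [  7  15  28  16 134] [342.68656716 208.8358209 ]
btn [0.50888966 0.36900065 0.06946841] [np.float64(0.0024013847196233027), np.float64(0.002401384719623193)]
```

View pics/c2.png

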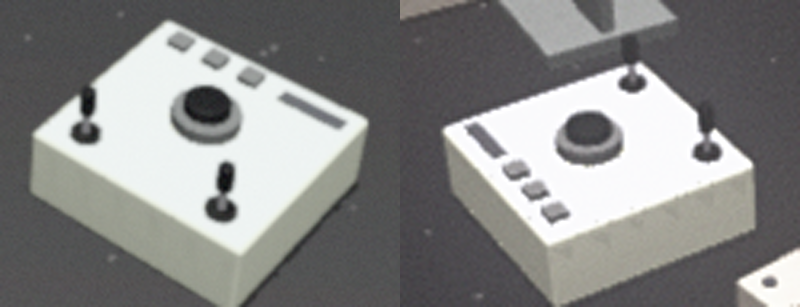

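The window measures 79–81 x 89 mm at z=0.1, which matches the text, and the paddle centre coincides with the window centre at (0.613, 0.066). Pressing the lever now.

```bash
python3 - <<'E'
from h import *
yaw=.18;q=[0,np.cos(yaw/2),np.sin(yaw/2),0]
xy=[.613,.066]
movel([*xy,.20],q);movel([*xy,.115],v=.1)
print(get_tcp_pos(),get_ft_force())
print(movel([*xy,.082],v=.03,until_force=3),get_tcp_pos(),get_ft_force())
print(movel([*xy,.056],v=.03,until_force=22),get_tcp_pos(),get_ft_force())
wait(.2);print(get_tcp_pos(),get_ft_force(),get_time())
movel([*xy,.13],v=.1)
e=np.array([-np.sin(yaw),np.cos(yaw)])
movel([*(np.array([.6128,.066])-.075*e),.24],q); wait(.3)
P=pose();np.save('P2.npy',P);im=read_camera("wrist")[:,:,::-1];cv2.imwrite("pics/w2f.png",im)
s=read_camera("side")[:,:,::-1];cv2.imwrite("pics/s2.png",s)
cv2.imwrite("pics/w2.png",np.hstack([cv2.resize(im[60:210,235:400],(400,364),interpolation=2),cv2.resize(s[160:295,270:465],(400,364),interpolation=2)]))
print(get_time())
E
```

```text
[0.61354877 0.06606315 0.1156019 ] [ 0.176752    0.69541063 -0.03453   ]
False [0.61316772 0.06601541 0.08222006] [-0.31421386 -0.7135405   0.11622036]
False [0.61320708 0.06602028 0.05617356] [ 0.28694677 -0.32122599  0.20630875]
[0.61314592 0.06602235 0.05622047] [-0.11061263  0.29906342 -0.30946197] 6.35
8.675
```

View pics/w2.png

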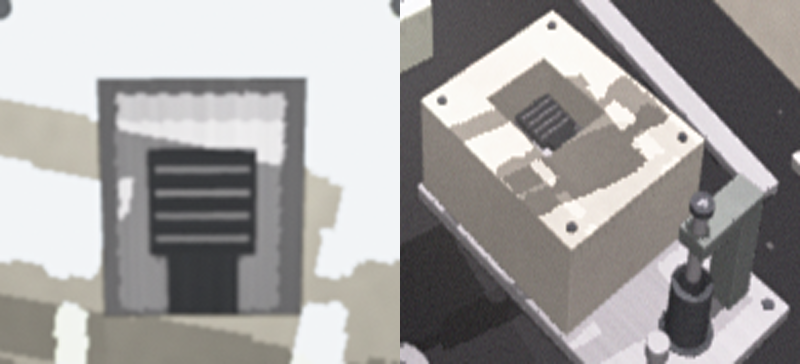

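No force was felt down to z=0.056 and the paddle hasn't moved, with its pixels unchanged at (297..341, 121..165). Something about the geometry is off, so I check the grip width, where the TCP projects, and the paddle size, and then look while over the window.

```bash
python3 - <<'E'
from h import *
print('grip',get_grip_width())
P=pose();print('TCP in wrist px',proj("wrist",P[:3,3],P), 'scene',proj("scene",P[:3,3]),'side',proj("side",P[:3,3]))
for z in(.06,.075,.09):
    c=[plane("wrist",p,z,np.load('P1.npy')) for p in [(297,121),(341,121),(341,165),(297,165)]];print(z,[round(np.linalg.norm(c[i]-c[(i+1)%4]),4) for i in range(2)],np.mean(c,0))
yaw=.18;q=[0,np.cos(yaw/2),np.sin(yaw/2),0]
movel([.613,.066,.13],q);wait(.3)
o=np.array(get_tcp_pos());a,b=read_camera("scene")[:,:,::-1],read_camera("side")[:,:,::-1]
print(o,proj("scene",o),proj("side",o))
cv2.imwrite("pics/v3.png",np.hstack([cv2.resize(a[190:320,220:380],(400,325),interpolation=2),cv2.resize(b[120:250,270:430],(400,325),interpolation=2)]))
E
```

```text
grip 0.0034374564054413174
TCP in wrist px [318.04378412 265.8143644 ] scene [274.86821534 197.69801815] side [371.92364686 156.99619855]
0.06 [np.float64(0.046), np.float64(0.045)] [0.61293338 0.06610498 0.06      ]
0.075 [np.float64(0.0441), np.float64(0.0432)] [0.61298321 0.06587964 0.075     ]
0.09 [np.float64(0.0423), np.float64(0.0414)] [0.61303303 0.0656543  0.09      ]
[0.6133399  0.0656891  0.13052882] [305.91533729 254.75511927] [341.6408071  185.90545221]
```

View pics/v3.png

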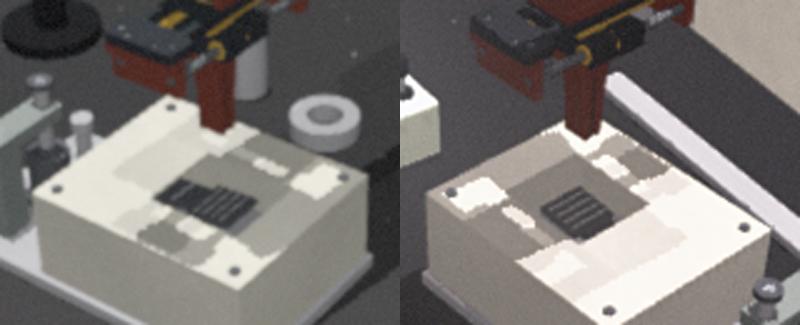

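The reported TCP projects to scene (306,255) and side (342,186), but the real fingertip is seen at scene (307,243) and side (344,175). The tip is therefore well above the nominal TCP. I triangulate it, and the same for the paddle.

```bash
python3 - <<'E'
from h import *
print(get_tcp_pos())
print('tip',tri(ray("scene",(307,243)),ray("side",(344,175))))
# paddle ctr: scene crop ribs (231,203)/2.5 ; side (577,211)
f=lambda x,y:(220+x/2.5,190+y/2.5)
g=lambda x,y:(270+(x-400)/2.5,120+y/2.5)
print('pad',tri(ray("scene",f(226,203)),ray("side",g(577,211))), f(226,203),g(577,211))
print('window c', [proj(n,[.6128,.066,.1]) for n in("scene","side")])
S=[((171,107),(451,192)),((343,176),(609,310)),((235,270),(744,228))]
# scene: corners (171,107) (57,189) (235,270) (343,176); side: (451,192) (609,310) (744,228)
import itertools
for a in [(171,107),(57,189),(235,270),(343,176)]:print('scene screw z.1',plane("scene",f(*a),.1))
for a in [(451,192),(609,310),(744,228)]:print('side screw z.1',plane("side",g(*a),.1))
P=np.load('P1.npy')
for a in [(234,62),(401,60),(393,257),(248,259)]:print('wrist screw',plane("wrist",a,.1,P))
E
```

```text
[0.61317614 0.06578861 0.13031235]
tip (array([0.61307666, 0.06504373, 0.15860128]), [np.float64(0.003398981308709231), np.float64(0.0033989813087092423)])
pad (array([0.6085841 , 0.06576971, 0.08541717]), [np.float64(0.004227517428954463), np.float64(0.00422751742895437)]) (310.4, 271.2) (340.8, 204.4)
window c [array([306.71514272, 266.73792214]), array([340.71831329, 197.8442659 ])]
scene screw z.1 [ 0.55749558 -0.05739014  0.1       ]
scene screw z.1 [ 0.70500418 -0.03005462  0.1       ]
scene screw z.1 [0.669817   0.15082338 0.1       ]
scene screw z.1 [0.52274153 0.12347487 0.1       ]
side screw z.1 [0.52545852 0.11992895 0.1       ]
side screw z.1 [ 0.55961788 -0.06232758  0.1       ]
side screw z.1 [ 0.70559837 -0.03619095  0.1       ]
wrist screw [0.52592473 0.12170293 0.1       ]
wrist screw [0.67303463 0.14888356 0.1       ]
wrist screw [ 0.70763664 -0.03272278  0.1       ]
wrist screw [ 0.5605204  -0.06057284  0.1       ]
```

The guard height agrees across all three cameras, and the paddle triangulates to z≈0.085. The real tip comes out about 25 mm above the reported TCP. Before going deeper I check how low the gripper's end plates hang, so they clear the guard.

```bash
python3 - <<'E'
from h import *
u=np.array([np.cos(.18),np.sin(.18)]);c=np.array([.6132,.0657])
# scene +x end plate bottom mid px ~(278,225); side -x plate bottom mid
f=lambda x,y:(220+x/2.5,190+y/2.5); g=lambda x,y:(270+(x-400)/2.5,120+y/2.5)
print('obs',f(145,87),g(507,88))
for d in(.07,.09,.11):
  for z in(.15,.17,.19,.21):
    print(d,z,proj("scene",[*(c+d*u),z]).round(),proj("side",[*(c-d*u),z]).round())
E
```

```text
obs (278.0, 224.8) (312.8, 155.2)
0.07 0.15 [283. 264.] [315. 192.]
0.07 0.17 [283. 255.] [315. 184.]
0.07 0.19 [282. 247.] [316. 175.]
0.07 0.21 [282. 238.] [316. 167.]
0.09 0.15 [277. 269.] [307. 196.]
0.09 0.17 [276. 260.] [307. 188.]
0.09 0.19 [276. 252.] [307. 179.]
0.09 0.21 [275. 243.] [307. 171.]
0.11 0.15 [270. 274.] [299. 201.]
0.11 0.17 [269. 266.] [299. 192.]
0.11 0.19 [269. 257.] [299. 184.]
0.11 0.21 [268. 248.] [299. 175.]
```

The plates hang about 85 mm above the tip, so going deeper is safe. I descend under force control, where contact gives the true height.

```bash
python3 - <<'E'
from h import *
xy=[.613,.066]
movel([*xy,.06],v=.1);wait(.1)
print(movel([*xy,.040],v=.02,until_force=3),get_tcp_pos(),get_ft_force())
z0=get_tcp_pos()[2]
print(movel([*xy,z0-.032],v=.02,until_force=20),get_tcp_pos(),get_ft_force())
wait(.2);print(get_tcp_pos(),get_ft_force(),get_time())
a=read_camera("side")[:,:,::-1];cv2.imwrite("pics/s4.png",a)
E
```

```text
True [0.61307915 0.06615834 0.05217992] [1.10453092 0.2799246  1.33336441]
True [0.61300488 0.06633923 0.03331026] [-2.95767752 -0.08363014 11.15815025]
[0.61302165 0.06636037 0.03333371] [-2.76123646  0.70355826  9.42359378] 12.8
```

Contact came at z=0.052 and the hard rise after 19 mm of travel. I press once more to confirm the stop, then retract and look.

```bash
python3 - <<'E'
from h import *
xy=[.613,.0662]
z=get_tcp_pos()[2]
print(movel([*xy,z-.006],v=.01,until_force=18),get_tcp_pos(),get_ft_force());wait(.3);print(get_tcp_pos(),get_ft_force())
movel([*xy,.13],v=.12)
yaw=.18;q=[0,np.cos(yaw/2),np.sin(yaw/2),0]
e=np.array([-np.sin(yaw),np.cos(yaw)])
movel([*(np.array([.6128,.066])-.075*e),.24],q,v=.2); wait(.2)
im=read_camera("wrist")[:,:,::-1];s=read_camera("side")[:,:,::-1]
cv2.imwrite("pics/w5.png",np.hstack([cv2.resize(im[60:210,235:400],(400,364),interpolation=2),cv2.resize(s[160:295,270:465],(400,364),interpolation=2)]))
print(get_time())
# true button estimate
print(tri(ray("scene",(457.6,322.7)),ray("side",(234,149.5))))
E
```

```text
True [0.61301919 0.06635215 0.03332847] [-2.7773347  -0.05179568 10.41395898]
[0.61301929 0.0663623  0.03333552] [-2.65093519 -0.6516669   9.13617269]
15.5583
(array([0.50952303, 0.36970463, 0.07593915]), [np.float64(0.002678149996808039), np.float64(0.002678149996808024)])
```

View pics/w5.png

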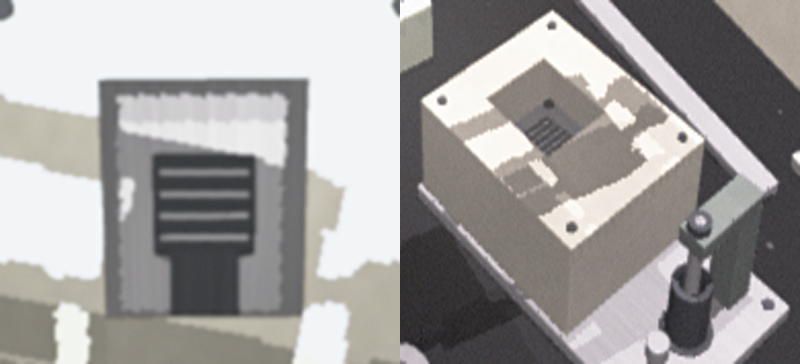

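The lever is down. The paddle has shrunk from about 44.6 to 41.7 px, which fits 22 mm lower. The pin's ball has dropped about 10 px into the bush, which still stands in place, and the second push did not move at the stop. Next is the button, with a wrist view from beside it first.

```bash
python3 - <<'E'
from h import *
q=[0,1,0,0]
move_pose([.509,.295,.24],q);wait(.3)
P=pose();np.save('P6.npy',P);im=read_camera("wrist")[:,:,::-1].copy();cv2.imwrite("pics/w6.png",im)
print(get_time(),P[:3,3],'expected px',proj("wrist",[.5095,.3697,.076],P))
u,v=proj("wrist",[.5095,.3697,.076],P).astype(int)
g=cv2.cvtColor(im,cv2.COLOR_BGR2GRAY)[v-35:v+35,u-35:u+35]
k,l,st,ce=cv2.connectedComponentsWithStats((g<60).astype(np.uint8));
for i in range(1,k):
    if st[i,4]>100: 
        c=ce[i]+[u-35,v-35];print(st[i],c,'z.076',plane("wrist",c,.076,P))
E
```

```text
17.1417 [0.50946599 0.29431547 0.2399653 ] expected px [318.21258902 142.48257752]
[ 21  18  32  34 844] [319.57819905 141.46090047] z.076 [0.5108914  0.37070045 0.076     ]
```

View pics/w6.png

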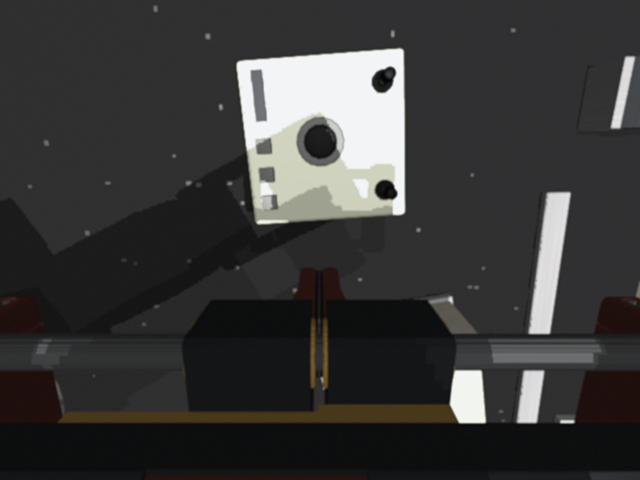

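The button is at (320,141), with the sticks at (386,76) and (387,190), well clear of the narrow shut fingers. Three views agree to within 2 mm, so I press at (0.5107, 0.3704).

```bash
python3 - <<'E'
from h import *
xy=[.5107,.3704]
movel([*xy,.14],v=.2);movel([*xy,.065],v=.1);wait(.1)
print(movel([*xy,.025],v=.02,until_force=1.8),get_tcp_pos(),get_ft_force())
z0=get_tcp_pos()[2]
print(movel([*xy,z0-.012],v=.015,until_force=18),get_tcp_pos(),get_ft_force())
wait(.3);print(get_tcp_pos(),get_ft_force(),get_time())
E
```

```text
True [0.51061151 0.37031965 0.04457689] [0.75656765 0.00766143 2.37003206]
True [0.51062689 0.37036249 0.04080643] [-1.38969127 -1.34348638  8.92333515]
[0.51066007 0.37035938 0.04083264] [-1.72906148 -1.17961296  7.96558374] 20.775
```

```bash
python3 - <<'E'
from h import *
xy=[.5107,.3704]
z=get_tcp_pos()[2]
print(movel([*xy,z-.004],v=.01,until_force=15),get_tcp_pos(),get_ft_force());wait(.3);print(get_tcp_pos(),get_ft_force())
im=read_camera("side")[:,:,::-1];c=cv2.resize(im[100:210,170:320],(400,293),interpolation=2)
movel([*xy,.14],v=.15);movel([.5095,.295,.24],v=.2);wait(.3)
b=read_camera("side")[:,:,::-1];w=read_camera("wrist")[:,:,::-1]
cv2.imwrite("pics/f.png",np.vstack([np.hstack([c,cv2.resize(b[120:360,220:480],(400,293),interpolation=3)]),np.hstack([cv2.resize(w,(400,300)),cv2.resize(b,(400,300))])]))
print(get_time(),get_ft_force())
E
```

```text
True [0.51064637 0.37035735 0.04083396] [-1.54801656 -1.34567879  7.51210348]
[0.5106192  0.3703685  0.04082026] [-1.56826952 -1.49929678  7.18556188]
23.375 [-0.19363323 -0.32017953 -0.28523203]
```

View pics/f.png

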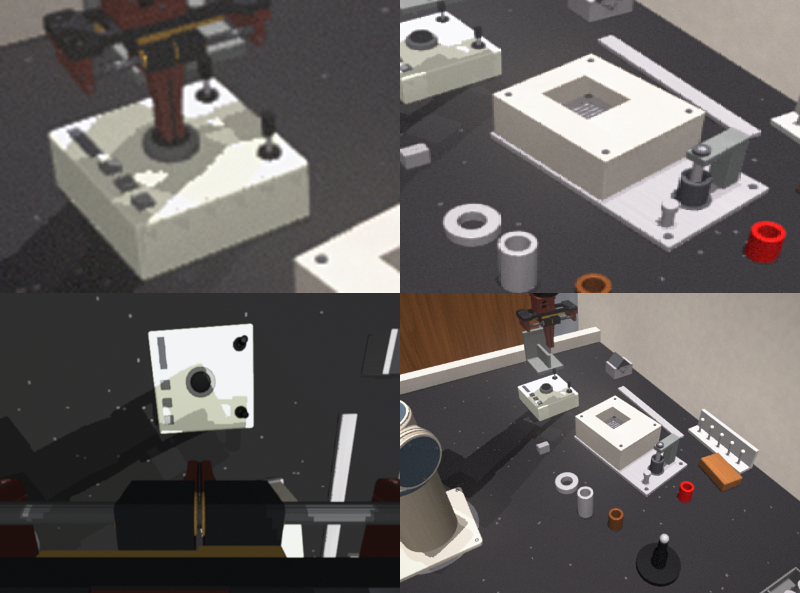

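The pictures show the shut fingers on the black cap, with both sticks clear. After retracting, the button is out again, the pin is down in the bush, and everything else stands where it was. The button was rigid at its stop, with no further travel on the second push. Handing in.

```bash
python3 - <<'E'
from station import *
job_done();print(get_time())
E
```

```text
the job is handed in; nothing more can be done
the job is handed in; nothing more can be done
```

I pressed the clamp lever down through the window to its hard stop. I then pressed the start button to its stop, let go, backed off and handed the job in. The last clock reading, just before that, was 23.4 s of the 45 s allowed.

**Last checks**
- **Lever:** it travelled about 19 mm after contact. A second push, stopped at an 18 N rise, gave no further travel. The paddle appears about 6 % smaller in the wrist view, which fits 22 mm lower, and the pin has dropped into the bush.
- **Button:** it travelled about 3.8 mm after the contact was detected. A second push, stopped at a 15 N rise, gave no further travel. The detection came at about 2.4 N, so part of the 6 mm stroke was already used by then. I inferred the full stroke from the rigid stop and did not measure it.
- **Surroundings:** the force is back to zero. The bush, plug gauge, look-alikes and bystanders all stand where they were in the last pictures. The joysticks were not touched as far as the pictures show.

**What disagreed**
- **Fingertip height:** the real shut fingertips sat about 25–35 mm higher than the reported TCP. My first press stopped in the air at a reported z of 0.056 m without touching anything, so I found both heights by contact instead.
- **Camera estimates:** the scene and side rays missed each other by about 5–8 mm in all. The wrist camera agreed with their combined button position to within 2 mm.

I viewed 10 pictures in all.

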